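# Pack the interlocking concrete blocks for transport

## Task

Take the softwood packing block out of the plywood box and put it in the blue tray, draw the clamp back, then pack all the lightweight-concrete blocks on the table upright in one row: the starter (foot only) against the fixed end, every middle block hooked over the bead of the one before, the closing block (no foot) last. Then slide the clamp up gently until it meets the closing block; the concrete crushes easily, so handle it with a light grip (at most about 75 N a finger), and leave the other things on the table alone.

Things in the scene. Friction and masses are not known exactly. Their poses are not given: they have to be found in the camera images.
- crate: Plywood transport box, fixed, open on top: 83 mm wide (x), 388 long (y), 34 high, walls and floor 8 thick, inside 67 wide. Origin: underside, mid-width. The row runs along its y: inner face of the fixed end wall at y = -175 mm, clamp in the +y end; inner face of the +y end wall at +197. Yaw at most 0.2 rad.
- clamp (a joint): Sliding clamp in the box, m: 0 = drawn fully back (face at crate y = +153 mm, 328 mm of room), grows towards the fixed end up to 0.20; face at crate y = 0.153 minus this value. About 2.5 N friction and light damping (8 N s/m); stays where left. Starts at 0.15 to 0.19; all blocks fit when it is fully back.
- clamp_face (a point): middle of the clamp's flat aluminium face that meets the closing block (looks to crate -y), 48 mm above the table; the face is 56 mm wide, its top 72 mm above the table
- clamp_grip (a point): on the clamp's upright black handle, 30 mm behind the face (crate +y), 74 mm above the table. Handle 28 mm wide (crate x), 12 thick (crate y), top 98 mm above the table: pinch it across crate x from above and slide
- starter: Lightweight-concrete L block, 60 mm wide (x), 74 high, 80 long. Along its y: upright from -20 (flat back) to +30, z 0 to 74; foot +30 to +60, 30 high, with a rounded bead across it at y = +49, 7 mm proud. Origin: underside, 20 mm from the back; z up. Home: origin at crate y = -155 mm, its y along crate y. 0.2 to 0.3 kg. Grip across x at y = +14, TCP 56 mm above the underside.
- middle1: Lightweight-concrete Z block, 60 mm wide (x), 74 high, 90 long. Along its y: upper block -30 to +30 (z 32 to 74), core +2 to +30 (z 0 to 74), foot +30 to +60 (30 high) with a rounded bead as on the starter (y = +49). Under the overhang (-30 to +2) a groove from -24 to -4, up to z 42. Origin: underside, below the middle of the upper block. Grip as starter.
- middle2: Same block as middle1. 1 to 3 of the middle blocks are present, all alike, in any order. Lowered straight down, the groove drops over the bead of the block before; then both stand on the floor and this origin is 60 to 66 mm (63 = centred) further along +y than that of the block before. The row slides freely on the floor along y, about 3 N a block.
- middle3: Same block as middle1. 0.2 to 0.3 kg; centre of mass at about y = +14. All the blocks stand on their flat undersides on the table, turned at most 0.6 rad from the world's axes, +y roughly along world +y.
- closer: Lightweight-concrete upside-down L, 60 mm wide (x), 74 high, 80 long. Along its y: upper block -30 to +50 (z 32 to 74), core +2 to +50 (z 0 to 74), flat end at +50 that the clamp meets; no foot. Overhang and groove as on middle1; it hooks over the last bead at the same spacing. Origin: underside, 50 mm from the flat end. 0.2 to 0.35 kg. Grip as starter.
- spacer: Softwood packing block, 58 (x) x 90 (y) x 60 (z) mm, 0.14 kg, in the box at the start; grip across x, TCP 52 mm above its underside. Origin: centre of its underside
- tray: Shallow blue plastic tray, fixed, open, 130 (x) x 150 (y) x 35 mm high, walls 4 mm. Origin: centre of its underside; inner floor 4 mm up
- core1: plain concrete test cylinder, 54 mm across, 95 mm high, standing; bystander. Origin: centre of underside
- core2: plain concrete test cylinder, 54 mm across, 95 mm high, standing; bystander. Origin: centre of underside
- mould: open steel cylinder mould, 64 mm across, 100 mm high, standing; bystander. Origin: centre of underside
- sieve: brass sieve pan, 110 mm across, 45 mm high; bystander. Origin: centre of underside
- jar: clear sample jar, 64 mm across, 85 mm high; bystander. Origin: centre of underside
- brush: brush lying on the table; bystander
- spanner: spanner lying on the table; bystander

How it is judged:
On the way, in this order (a step that is already met when the one before it is completed fails the run):
1. the packing block lies in the blue tray (x of spacer in the frame of tray between -0.06 and 0.06 m and y of spacer in the frame of tray between -0.07 and 0.07 m and z of spacer in the frame of tray below 0.05 m), for 0.2 s.
2. the starter block stands home against the fixed end (z of starter in the frame of crate between 0.004 and 0.013 m and x of starter in the frame of crate between -0.008 and 0.008 m and angle between starter's own z axis and vertical below 0.07 rad and y of starter in the frame of crate below -0.145 m), for 0.2 s.
At the end, for the whole second after the job is handed in: Packing block within the tray; every block present stands upright (within 0.07 rad) on the box floor (within 5 mm), starter within 10 mm of the fixed end, each other block hooked over the one before (origins 56 to 69 mm apart along the row), clamp face within 5 mm of the closing block, all at rest (all of step 1 and all of step 2 and z of middle1 in the frame of crate between 0.004 and 0.013 m and x of middle1 in the frame of crate between -0.008 and 0.008 m and angle between each of middle1, middle2, middle3, closer's own z axis and vertical below 0.07 rad and (y of middle1 in the frame of starter between 0.056 and 0.069 m or y of middle1 in the frame of middle2 between 0.056 and 0.069 m or y of middle1 in the frame of middle3 between 0.056 and 0.069 m) and z of middle2 in the frame of crate between 0.004 and 0.013 m and x of middle2 in the frame of crate between -0.008 and 0.008 m and (y of middle2 in the frame of starter between 0.056 and 0.069 m or y of middle2 in the frame of middle1 between 0.056 and 0.069 m or y of middle2 in the frame of middle3 between 0.056 and 0.069 m) and z of middle3 in the frame of crate between 0.004 and 0.013 m and x of middle3 in the frame of crate between -0.008 and 0.008 m and (y of middle3 in the frame of starter between 0.056 and 0.069 m or y of middle3 in the frame of middle1 between 0.056 and 0.069 m or y of middle3 in the frame of middle2 between 0.056 and 0.069 m) and z of closer in the frame of crate between 0.004 and 0.013 m and x of closer in the frame of crate between -0.008 and 0.008 m and (y of closer in the frame of starter between 0.056 and 0.069 m or y of closer in the frame of middle1 between 0.056 and 0.069 m or y of closer in the frame of middle2 between 0.056 and 0.069 m or y of closer in the frame of middle3 between 0.056 and 0.069 m) and y of clamp_face in the frame of closer below 0.055 m and linear speed of each of starter, middle1, middle2, middle3, closer, spacer below 0.01 m/s); the robot touches nothing.
It fails at once if another thing on the table pushed more than 50 mm from its place (distance of any of core1, core2, mould, sieve, jar, brush, spanner from where it was at the start of the episode above 0.05 m).
It fails at once if a concrete block pressed too hard by the fingers (over about 75 N a finger) (contact force between the fingers and starter above 160 N or contact force between the fingers and middle1 above 160 N or contact force between the fingers and middle2 above 160 N or contact force between the fingers and middle3 above 160 N or contact force between the fingers and closer above 160 N).
It fails at once if the closing block forced with over 60 N against the box or its clamp (contact force between crate and closer above 60 N).
Of middle1, middle2, middle3 only 1 to 3 are there at a start; the rules pass over those that are not, and their reading is None.
At some moment in a run one of starter, spacer may be knocked a few centimetres aside while the robot is not near it.
It also fails if it takes over 208 s, if anything falls off the work surface, if the arm or the gripper's body presses on something with over 40 N, if the wrist force passes 120 N, or if a joint passes its speed limit or range.

## Robot

A 6-joint arm with a two-finger parallel gripper is mounted at the origin on the work surface. World frame = base frame: x ahead of the robot, y to its left, z up, the work surface at z = 0. Lengths are in m, angles in rad, forces in N, time in s.
With the tool pointing down it reaches from about 0.375 to 0.975 m from the base axis. Payload 3.8 kg.
Tool frame: the origin (TCP) lies between the finger pads, 19 mm behind the fingertips; this is the grasp point; z points along the fingers, y is the line along which they close (so a half turn about z gives the same grasp; the last joint's range is limited). The gripper opens to 88 mm and grips with 3 to 60 N. Pads are 18 mm wide; open, the fingers measure 123 mm over their backs; the gripper's body (75 mm by 187 mm) begins 45 mm behind the grasp point.
Start: joints at [-1.29, 0.264, 1.604, -0, 1.274, -0.037], TCP at [0.211, -0.641, 0.257] pointing down, gripper open.
Joint ranges: [-2.63, 2.63], [-0.94, 2.18], [0.31, 2.57], [-1.31, 4.45], [0, 2.66], [-2.55, 2.55]. Speed limits (rad/s): [2.57, 2.57, 3.14, 3.14, 3.14, 3.14].

## Interface

Orientations are given as a rotation vector (axis times angle).
In Python, from cell import manip gives the robot as it stands. Calls block until the motion is done:
- manip.move_pose(position, orientation): joint-space move of the TCP to a pose.
- manip.move_linear(position, rate=0.15, rot=None): straight line of the TCP; rot=None keeps the orientation; rate is the mean speed in m/s.
- manip.set_joints(angles): joint-space move.
- manip.set_gripper(opening, force=None): finger opening in m; force is the grip in N (None keeps the last); returns when the fingers have stopped.
- manip.dwell(seconds).
- manip.inverse_kinematics(position, orientation): joint angles nearest the present ones, or None.
- manip.state(): the state.
- manip.capture(name): name is "scene" or "top" or "wrist"; returns a dict with "image" (420x560x3 uint8, blue, green, red), "z_map" (420x560 float32, m along the optical axis (not along the pixel's ray), 0 where there is no reading), "intrinsics" (3x3 intrinsics, pixels), "position" and "orientation" of the camera in the world; the wrist camera has in their place "T_tool_cam" (4x4, takes a point from camera to tool coordinates, whose origin is the TCP and whose axes are the flange's). Camera axes: x right, y down, z forward; pixel columns grow to the right and rows downward; lengths in m; the calibration is good to about 2 mm. A picture is of the moment at which its call begins: read the wrist's pose just before it.
A pose or a line that the arm cannot do raises manip.IKError and nothing moves.
- manip.close_job(): hands the job in; it is judged then, once.
The state is a dict: "clock": time; "joint_pos": joint angles; "joint_velocities": joint speeds; "tau": joint torques, N m; "tool_pos": TCP position; "tcp_rot": TCP orientation; "contact_force": force on the tool from outside, world axes, zero at the start; "moment": the same for the moment, N m; "gripper_width": finger opening in m; "grasp_force": force on a finger pad.
Only numpy, scipy, OpenCV 4.12 (cv2) and the standard library are available. Lean on these libraries where they do the work, as an engineer would, in place of code of your own. Each camera call takes 0.05 s, during which the arm holds its last target. There are 200 camera calls.

## Working session

There is one attempt and no reset: what is moved stays moved. The work goes in short steps, each a Python script; the robot and the scene stay as the last script left them, time stands still between calls to the robot, and variables do not carry over. Pictures are saved under pics/ and viewed, at most 14 in all, crops included, and the job is handed in when it is done.

```bash
ls; mkdir -p pics; python3 - <<'E'
from cell import manip
import cv2,numpy as np,pickle
d={}
for n in("scene","top"):
    c=manip.capture(n); d[n]=c; cv2.imwrite(f"pics/{n}0.png",c["image"]); print(n,c["intrinsics"],c["position"],c["orientation"],(c["z_map"]>0).mean())
pickle.dump(d,open("d0.pkl","wb"))
s=manip.state();print(s)
E
```

```text
cell.py
pics
scene [[509.26020542   0.         279.06730099]
 [  0.         509.26020542 200.06515174]
 [  0.           0.           1.        ]] [1.51585649 0.43179736 1.08264021] [-1.40168484 -2.11683861  0.92901773] 0.9960799319727891
top [[545.24382464   0.         271.68410162]
 [  0.         545.24382464 207.70933212]
 [  0.           0.           1.        ]] [0.44674714 0.02113409 1.7169844 ] [-2.20494667  2.19765373 -0.08174184] 0.9960289115646258
{'clock': 0.1, 'joint_pos': array([-1.28987422e+00,  2.64669182e-01,  1.60523849e+00, -2.35939118e-05,
        1.27370408e+00, -3.68713149e-02]), 'joint_velocities': array([ 0.00166993, -0.00295048, -0.0029843 , -0.00160934,  0.00092425,
        0.00012303]), 'tau': array([ 9.21166902e-04, -5.03618574e+01, -3.58069646e+01,  7.30463164e-02,
        2.32563569e-02, -7.68395012e-05]), 'tool_pos': array([ 0.21075909, -0.64061292,  0.25621772]), 'tcp_rot': array([-3.10003842e+00, -4.96784859e-01,  4.20951476e-04]), 'contact_force': array([0.42272575, 0.25060394, 0.57550736]), 'moment': array([-0.01480031, -0.01508309, -0.02038199]), 'grasp_force': 0.0, 'gripper_width': 0.0878176100527336}
```

View pics/top0.png

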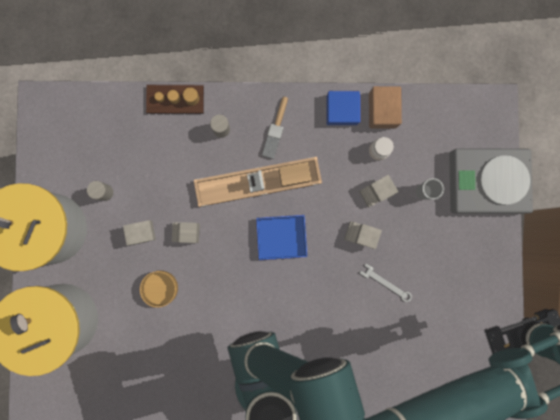

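View pics/scene0.png

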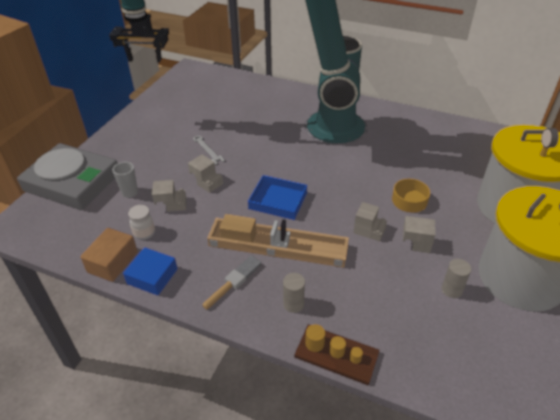

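Top view: the box runs from (195,190) to (320,170), with the spacer at (296,175) and the clamp at (256,181). The tray is at (281,238). Four concrete blocks stand at (138,233), (186,233), (380,189) and (366,236), so two of them should be middles. Next I'll get coarse positions and take wrist views.

```bash
cat > h.py <<'E'
from cell import manip
import cv2,numpy as np
from scipy.spatial.transform import Rotation as R
def campose(c,s=None):
    T=np.eye(4)
    if "T_tool_cam" in c:
        W=np.eye(4);W[:3,:3]=R.from_rotvec(s["tcp_rot"]).as_matrix();W[:3,3]=s["tool_pos"];return W@c["T_tool_cam"]
    T[:3,:3]=R.from_rotvec(c["orientation"]).as_matrix();T[:3,3]=c["position"];return T
def cloud(c,T):
    K=c["intrinsics"];z=c["z_map"];v,u=np.indices(z.shape)
    P=np.stack([(u-K[0,2])/K[0,0]*z,(v-K[1,2])/K[1,1]*z,z],-1)
    return P@T[:3,:3].T+T[:3,3]
def onplane(c,T,uv,h):
    K=c["intrinsics"];uv=np.atleast_2d(uv).astype(float)
    d=np.c_[(uv-K[:2,2])/K[[0,1],[0,1]],np.ones(len(uv))]@T[:3,:3].T
    return T[:3,3]+d*((h-T[2,3])/d[:,2])[:,None]
def project(c,T,P):
    p=(np.atleast_2d(P)-T[:3,3])@T[:3,:3];K=c["intrinsics"];return p[:,:2]/p[:,2:]*K[[0,1],[0,1]]+K[:2,2]
def down(a):
    """tool pointing down, tool y (closing line) at world angle a"""
    y=np.array([np.cos(a),np.sin(a),0]);z=np.array([0,0,-1.]);return R.from_matrix(np.c_[np.cross(y,z),y,z]).as_rotvec()
def near(a):
    """of a, a+pi choose the one nearest the last joint's middle"""
    return a
def shot(name=None):
    s=manip.state();c=manip.capture("wrist");T=campose(c,s)
    if name:cv2.imwrite(f"pics/{name}.png",c["image"])
    return c,T
E
python3 - <<'E'
from h import *
import pickle
d=pickle.load(open("d0.pkl","rb"));c=d["top"];T=campose(c);P=cloud(c,T)
for n,(u,v) in dict(b1=(138,231),b2=(184,233),b3=(384,187),b4=(370,237),spacer=(296,175),clamp=(250,183),trayc=(278,238),fix=(317,172),back=(200,192),jar=(380,148),mould=(432,188),sieve=(157,289),core1=(219,124)).items():
    print(n,P[v-2:v+3,u-2:u+3].reshape(-1,3).mean(0).round(3))
s=manip.state();c=manip.capture("wrist");print(c["T_tool_cam"].round(4),c["intrinsics"].round(1))
a=R.from_rotvec(s["tcp_rot"]).as_matrix();print(a.round(2))
for p in[(0.55,0.33),(0.55,0.2),(.65,-.3),(.5,-.25),(.7,0)]:
  for an in (np.pi/2,-np.pi/2,0,np.pi):
    q=manip.inverse_kinematics([*p,.3],down(an));print(p,round(an,2),None if q is None else np.round(q,2))
E
```

```text
b1 [0.468 0.393 0.075]
b2 [0.463 0.255 0.077]
b3 [ 0.604 -0.349  0.075]
b4 [ 0.452 -0.305  0.075]
spacer [ 0.64  -0.082  0.068]
clamp [0.617 0.059 0.05 ]
trayc [ 0.449 -0.029  0.005]
fix [ 0.655 -0.15   0.025]
back [0.591 0.215 0.014]
jar [ 0.721 -0.335  0.086]
mould [ 0.606 -0.511  0.025]
sieve [0.289 0.347 0.004]
core1 [0.79  0.151 0.095]
[[ 1.100e-03 -9.487e-01 -3.162e-01  8.290e-02]
 [ 1.000e+00  9.000e-04  6.000e-04 -1.300e-03]
 [-3.000e-04 -3.162e-01  9.487e-01 -1.269e-01]
 [ 0.000e+00  0.000e+00  0.000e+00  1.000e+00]] [[301.1   0.  281.5]
 [  0.  301.1 205.8]
 [  0.    0.    1. ]]
[[ 0.95  0.31 -0.  ]
 [ 0.31 -0.95  0.  ]
 [ 0.   -0.   -1.  ]]
(0.55, 0.33) 1.57 [ 0.5   0.18  1.63 -0.    1.33 -1.07]
(0.55, 0.33) -1.57 [ 0.5   0.18  1.63 -0.    1.33  2.07]
(0.55, 0.33) 0 [ 0.5   0.18  1.63 -0.    1.33  0.5 ]
(0.55, 0.33) 3.14 None
(0.55, 0.2) 1.57 [ 0.31  0.07  1.75 -0.    1.32 -1.26]
(0.55, 0.2) -1.57 [ 0.31  0.07  1.75 -0.    1.32  1.88]
(0.55, 0.2) 0 [ 0.31  0.07  1.75 -0.    1.32  0.31]
(0.55, 0.2) 3.14 None
(0.65, -0.3) 1.57 [-0.47  0.32  1.45  0.    1.37 -2.04]
(0.65, -0.3) -1.57 [-0.47  0.32  1.45 -0.    1.37  1.1 ]
(0.65, -0.3) 0 [-0.47  0.32  1.45 -0.    1.37 -0.47]
(0.65, -0.3) 3.14 None
(0.5, -0.25) 1.57 [-0.51  0.02  1.8   0.    1.32 -2.08]
(0.5, -0.25) -1.57 [-0.51  0.02  1.8  -0.    1.32  1.06]
(0.5, -0.25) 0 [-0.51  0.02  1.8  -0.    1.32 -0.51]
(0.5, -0.25) 3.14 None
(0.7, 0) 1.57 [-0.04  0.29  1.49 -0.    1.36 -1.61]
(0.7, 0) -1.57 [-0.04  0.29  1.49 -0.    1.36  1.54]
(0.7, 0) 0 [-0.04  0.29  1.49 -0.    1.36 -0.04]
(0.7, 0) 3.14 None
```

```bash
cat >> h.py <<'E'
def rects(c,T,lo,hi,amin=800,box=None,p=False):
    """outlines of what stands in the height band; cloud -> mask -> contour -> rect in world xy"""
    P=cloud(c,T);m=((P[...,2]>lo)&(P[...,2]<hi)&(c["z_map"]>0)).astype(np.uint8)
    if box is not None:m&=((P[...,0]>box[0])&(P[...,0]<box[1])&(P[...,1]>box[2])&(P[...,1]<box[3])).astype(np.uint8)
    m=cv2.morphologyEx(m,cv2.MORPH_OPEN,np.ones((3,3),np.uint8))
    out=[]
    for k in cv2.findContours(m,cv2.RETR_EXTERNAL,cv2.CHAIN_APPROX_NONE)[0]:
        q=np.zeros_like(m);cv2.drawContours(q,[k],-1,1,-1);q&=m
        h=float(np.median(P[...,2][q>0]));w=onplane(c,T,k[:,0],h)[:,:2]
        (x,y),(a,b),t=cv2.minAreaRect((w*1000).astype(np.float32))
        if a*b<amin:continue
        # long axis direction nearest world y
        t=np.deg2rad(t);ax=a;ay=b   # a lies along t
        while t>np.pi/4: t-=np.pi/2;ax,ay=ay,ax
        out.append(dict(c=np.array([x,y])/1000,yaw=t,wx=ax,wy=ay,h=h))
        if p:print((np.array([x,y])/1000).round(4),"yaw",round(t,3),"wx",round(ax,1),"wy",round(ay,1),"h",round(h,4))
    return out
E
python3 - <<'E'
from h import *
import pickle
D=[]
for n,(x,y) in dict(left=(.47,.27),mid=(.6,-.05),right=(.55,-.36)).items():
    manip.move_pose([x,y,.33],down(0.));manip.dwell(.3)
    c,T=shot("w_"+n);D.append((c,T));print(n,T[:3,3].round(3));rects(c,T,.062,.085,p=True)
pickle.dump(D,open("d1.pkl","wb"));print(manip.state()["clock"])
E
```

```text
left [0.47  0.354 0.457]
[ 0.6448 -0.0611] yaw 0.182 wx 58.2 wy 75.0 h 0.0674
[0.7782 0.1666] yaw -0.608 wx 32.0 wy 52.4 h 0.0735
[0.4679 0.2484] yaw -0.025 wx 60.0 wy 52.1 h 0.0735
[0.4668 0.3967] yaw 0.203 wx 60.0 wy 80.0 h 0.0735
mid [0.6   0.035 0.457]
[ 0.8134 -0.3674] yaw 0.126 wx 35.0 wy 67.0 h 0.0692
[ 0.6057 -0.3445] yaw 0.523 wx 64.3 wy 62.5 h 0.0736
[ 0.6474 -0.0737] yaw 0.185 wx 57.7 wy 90.2 h 0.0675
right [ 0.55  -0.275  0.457]
[ 0.6304 -0.6804] yaw 0.003 wx 149.5 wy 73.5 h 0.0716
[ 0.6037 -0.5034] yaw 0.232 wx 54.7 wy 32.2 h 0.0746
[ 0.5936 -0.4614] yaw 0.243 wx 49.5 wy 17.8 h 0.0733
[ 0.7094 -0.335 ] yaw -0.427 wx 23.1 wy 51.4 h 0.0776
[ 0.8558 -0.3573] yaw 0.003 wx 121.7 wy 87.7 h 0.0694
[ 0.6034 -0.346 ] yaw 0.518 wx 59.6 wy 61.9 h 0.0735
[ 0.4577 -0.2985] yaw -0.317 wx 61.5 wy 60.5 h 0.0736
7.0167
```

```bash
cd pics; python3 -c "
import cv2,numpy as np
a=[cv2.imread(f'w_{n}.png') for n in('left','mid','right')]
cv2.imwrite('m1.png',cv2.resize(np.vstack([np.hstack(a[:2]),np.hstack([a[2],a[2]*0])]),(800,600)))"
```

```text
(no output)
```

View pics/m1.png

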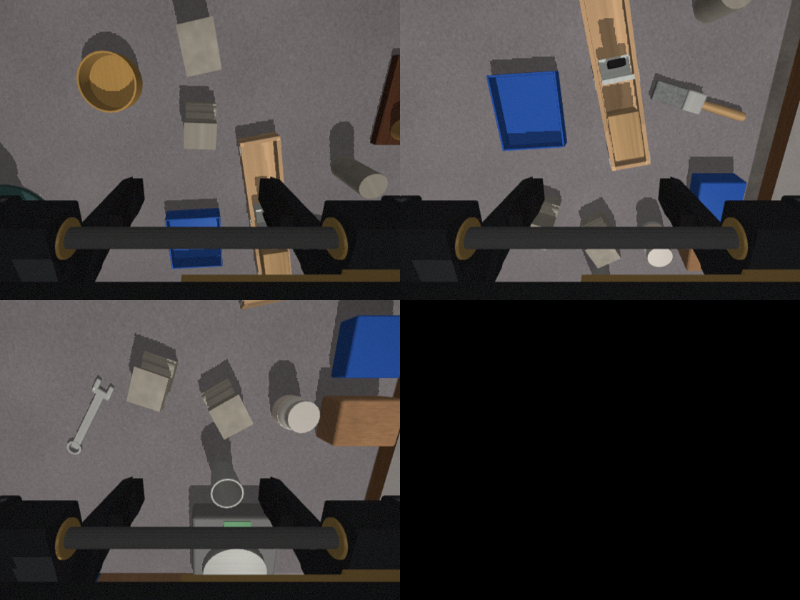

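The heights agree between views: block tops at 73.5 mm, spacer top at 67.5 mm. From the footprints:

| Block | Top size (mm) | Position | Yaw |
|---|---|---|---|
| Closer | 60x80 | (0.467, 0.397) | 0.20 |
| Starter | 60x52 | (0.468, 0.248) | -0.03 |
| Middle | about 60x61 | (0.604, -0.346) | 0.52 |
| Middle | about 60x61 | (0.458, -0.299) | -0.32 |

The spacer comes first.

```bash
cat >> h.py <<'E'
def rot2(t):return np.array([[np.cos(t),-np.sin(t)],[np.sin(t),np.cos(t)]])
def look(xy,yaw,zt,lo,hi,r=.07,n=2,off=(0,0)):
    """stand 0.2 m above the grasp height, aligned, and refine the pose of the top face"""
    for i in range(n):
        manip.move_pose([*(np.array(xy)+rot2(yaw)@off),zt+.2],down(yaw));manip.dwell(.25)
        c,T=shot();a=[q for q in rects(c,T,lo,hi,box=(xy[0]-r,xy[0]+r,xy[1]-r,xy[1]+r))]
        b=min(a,key=lambda q:np.hypot(*(q["c"]-xy)));xy,yaw=b["c"],b["yaw"]
    print("look",b["c"].round(4),round(b["yaw"],4),round(b["wx"],1),round(b["wy"],1),round(b["h"],4),"clk",round(manip.state()["clock"],1))
    return b
def st(t=""):
    s=manip.state();print(t,"clk",round(s["clock"],1),"tcp",s["tool_pos"].round(4),"F",s["contact_force"].round(1),"w",round(s["gripper_width"],4),"g",round(s["grasp_force"],1));return s
def pick(b,g,z,force):
    """grasp at y=g (object frame, from the top centre), TCP at height z"""
    p=b["c"]+rot2(b["yaw"])@[0,g];manip.set_gripper(.088)
    manip.move_pose([*p,z+.08],down(b["yaw"]));manip.move_linear([*p,z],.12)
    manip.set_gripper(.04,force);st("grip");manip.move_linear([*p,z+.13],.2);st("up")
E
python3 - <<'E'
from h import *
import pickle
c,T=pickle.load(open("d1.pkl","rb"))[1]
tr=rects(c,T,.028,.042,box=(.35,.56,-.15,.09),p=True)
t=max(tr,key=lambda q:q["wx"]*q["wy"])
b=look([.6474,-.0737],.185,.06,.06,.075)
pick(b,0,.06,20)
a=t["yaw"]; p=t["c"]
manip.move_pose([*p,.19],down(a));manip.move_linear([*p,.059],.15);st("down")
manip.set_gripper(.088);manip.move_linear([*p,.2],.25);manip.dwell(.1)
c,T=shot("a1");rects(c,T,.055,.075,p=True,box=(.35,.56,-.15,.09));rects(c,T,.028,.042,p=True,box=(.35,.56,-.15,.09))
E
```

```text
[ 0.4549 -0.0355] yaw 0.067 wx 131.0 wy 149.7 h 0.034
look [ 0.6475 -0.0738] 0.1848 57.6 90.1 0.0676 clk 9.1
grip clk 11.2 tcp [ 0.6477 -0.0738  0.0605] F [-0.   0.1  2.9] w 0.0578 g 20.0
up clk 12.0 tcp [ 0.6464 -0.0736  0.1884] F [-0.8 -0.9 -1.6] w 0.0577 g 20.0
down clk 13.8 tcp [ 0.456  -0.0357  0.0596] F [ 0.2 -0.1 -2.4] w 0.0581 g 20.0
[ 0.4563 -0.035 ] yaw 0.067 wx 57.5 wy 89.7 h 0.0636
[ 0.4541 -0.0354] yaw 0.067 wx 129.6 wy 149.6 h 0.0341
```

View pics/a1.png

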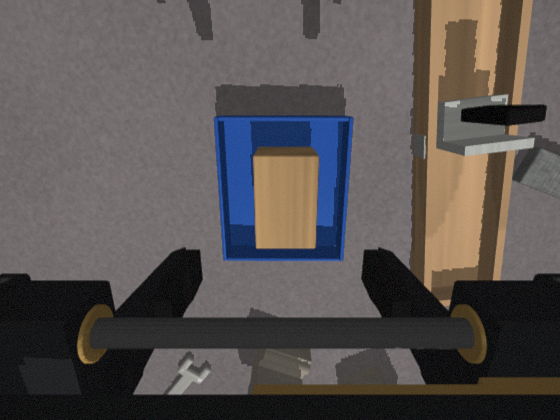

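The spacer lies in the tray at (285,198). Next I'll measure the box and the clamp handle.

```bash
cat >> h.py <<'E'
def rim(c,T,p0,yaw):
    """rim of the box in a frame at p0/yaw: side edges (outer lines) and end edge"""
    P=cloud(c,T);m=(P[...,2]>.029)&(P[...,2]<.039)&(c["z_map"]>0)
    q=(P[m][:,:2]-p0)@rot2(yaw);q=q[(abs(q[:,0])<.055)&(q[:,1]>-.25)&(q[:,1]<.3)]
    ys=np.arange(q[:,1].min()+.012,q[:,1].max()-.01,.006);L=[]
    for y in ys:
        s=q[abs(q[:,1]-y)<.003,0]
        if len(s)>5 and np.ptp(s)>.078:L.append((y,s.min(),s.max()))
    L=np.array(L);f=np.polyfit(L[:,0],(L[:,1]+L[:,2])/2,1)
    ye=np.percentile(q[abs(q[:,0])<.03,1],1);yt=q[abs(q[:,0])<.03,1]
    print("rim n",len(L),"width",np.median(L[:,2]-L[:,1]).round(4),"mid fit",f.round(4),"end",ye.round(4),yt.min().round(4),"end inner",np.max(yt[yt<ye+.02]).round(4),"z",np.median(P[m][:,2]).round(4))
    return f,ye
E
python3 - <<'E'
from h import *
p0=np.array([.6475,-.0738]);yaw=.185
for k,dy in enumerate((-.10,-.04)):
    p=p0+rot2(yaw)@[0,dy];manip.move_pose([*p,.264],down(yaw));manip.dwell(.25)
    c,T=shot(f"cr{k}");rim(c,T,p0,yaw)
p=p0+rot2(yaw)@[0,.1];manip.move_pose([*p,.274],down(yaw));manip.dwell(.25);c,T=shot("cl")
rim(c,T,p0,yaw);rects(c,T,.09,.105,amin=100,box=(.55,.7,-.1,.2),p=True);rects(c,T,.066,.077,amin=50,box=(.55,.7,-.1,.2),p=True);st()
E
```

```text
rim n 27 width 0.0825 mid fit [-0.0078  0.0012] end -0.2495 -0.2499 end inner -0.2478 z 0.0336
rim n 34 width 0.0825 mid fit [-0.0084  0.0013] end -0.0794 -0.0797 end inner -0.0712 z 0.0338
rim n 58 width 0.0822 mid fit [-0.0081  0.0014] end -0.0797 -0.0806 end inner -0.0704 z 0.0337
[0.6237 0.0547] yaw 0.184 wx 27.4 wy 12.1 h 0.0972
[0.6285 0.0289] yaw 0.184 wx 55.0 wy 8.0 h 0.0715
 clk 18.2 tcp [0.6293 0.0231 0.2737] F [-0.1 -1.3 -0.7] w 0.0877 g 0.0
```

```bash
python3 - <<'E'
from h import *
import pickle
p0=np.array([.6475,-.0738]);yaw=.185
def edges(c,T):
    P=cloud(c,T);m=(P[...,2]>.029)&(P[...,2]<.039)&(c["z_map"]>0)
    q=(P[m][:,:2]-p0)@rot2(yaw);q=q[(abs(q[:,0])<.055)&(q[:,1]>-.09)&(q[:,1]<.32)]
    print("y",np.round([q[:,1].min(),q[:,1].max()],4),end=" ")
    for sgn in(-1,1):
        s=q[q[:,0]*sgn>.025];s=s[s[:,1]>-.065]
        for nm,f in(("out",np.max),("in",np.min)):
            L=np.array([(y,sgn*f(sgn*w[:,0])) for y in np.arange(s[:,1].min(),s[:,1].max(),.004) for w in[s[abs(s[:,1]-y)<.002]] if len(w)>2])
            k=np.polyfit(L[:,0],L[:,1],1);r=L[:,1]-np.polyval(k,L[:,0]);g=abs(r)<.0015;k=np.polyfit(L[g,0],L[g,1],1)
            print(sgn,nm,k.round(4),g.sum(),end=" ")
    print()
D=pickle.load(open("d1.pkl","rb"))
edges(*D[1]);d0=pickle.load(open("d0.pkl","rb"));edges(d0["top"],campose(d0["top"]));edges(d0["scene"],campose(d0["scene"]))
c,T=shot();edges(c,T)
manip.move_pose([*(p0+rot2(yaw)@[0,.10]),.38],down(yaw));manip.dwell(.25);c,T=shot("cl2");edges(c,T)
pickle.dump((c,T),open("d2.pkl","wb"))
E
```

```text
y [-0.0803  0.2411] -1 out [-0.008  -0.0399] 72 -1 in [-0.0069 -0.0324] 49 1 out [-0.0081  0.0427] 71 1 in [-0.0091  0.0349] 39 
y [-0.0823  0.3052] -1 out [-0.0071 -0.0414] 54 -1 in [-0.0061 -0.0346] 15 1 out [-0.0086  0.0397] 54 1 in [-0.009   0.0333] 45 
y [-0.0806  0.3089] -1 out [-0.0046 -0.0404] 31 -1 in [-0.0043 -0.0326] 41 1 out [-0.0095  0.0432] 57 1 in [0.0121 0.0291] 29 
y [-0.08    0.2881] -1 out [-0.0084 -0.0397] 84 -1 in [-0.0072 -0.0323] 79 1 out [-0.0077  0.0425] 79 1 in [-0.0089  0.0352] 77 
y [-0.0801  0.3086] -1 out [-0.0096 -0.0393] 84 -1 in [-0.0056 -0.0326] 54 1 out [-0.0062  0.0421] 86 1 in [-0.0093  0.0352] 59
```

View pics/cl2.png

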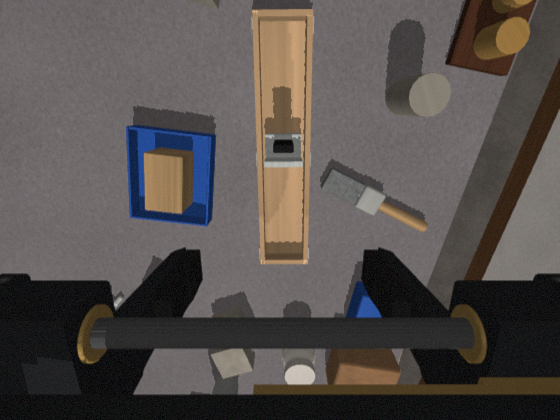

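The box is at (283,140) with the fixed end at the bottom, and the clamp handle is at (283,147). All views agree on a box yaw of about 0.193 and a length of 388.7 mm. Now I'll draw the clamp back.

```bash
cat >> h.py <<'E'
CY=.1931;CO=np.array([.6475,-.0738])+rot2(.185)@[.0006,.1033]
def cw(x,y):return CO+rot2(CY)@[x,y]
def wc(p):return rot2(CY).T@(np.array(p)[:2]-CO)
E
python3 - <<'E'
from h import *
h=np.array([.6237,.0547]);print("crate",CO.round(4),"handle",wc(h).round(4))
y=wc(h)[1]
manip.set_gripper(.06)
manip.move_pose([*cw(0,y),.17],down(CY));manip.move_linear([*cw(0,y),.076],.12)
manip.set_gripper(.01,20);st("grip")
manip.move_linear([*cw(0,.178),.076],.08);st("back")
manip.move_linear([*cw(0,.182),.076],.03);st("back2")
manip.set_gripper(.06);manip.move_linear([*cw(0,.182),.2],.25)
manip.set_gripper(.088)
b=look([.4679,.2484],-.025,.056,.066,.08)
E
```

```text
crate [0.6291 0.0278] handle [-0.0001  0.0274]
grip clk 22.0 tcp [0.6237 0.0547 0.0763] F [-2.8  0.3  2.6] w 0.0279 g 20.0
back clk 24.0 tcp [0.5949 0.2028 0.0763] F [-2.6 -1.5  5.1] w 0.0279 g 20.0
back2 clk 24.3 tcp [0.5941 0.2068 0.0763] F [-2.  -0.8  5.1] w 0.0279 g 20.0
look [0.4679 0.2478] -0.0235 60.0 50.5 0.0736 clk 27.7
```

```bash
cat >> h.py <<'E'
def place(x,y,z=.064):
    """grip point to crate (x,y); lower straight, in the end slowly with an eye on the force"""
    manip.move_pose([*cw(x,y),.19],down(CY));manip.move_linear([*cw(x,y),z+.022],.15);st("near")
    f0=manip.state()["contact_force"][2]
    for d in np.arange(.018,-.0011,-.003):
        manip.move_linear([*cw(x,y),z+d],.04);f=manip.state()["contact_force"][2]-f0
        if abs(f)>10:print("contact at",d.round(4),f.round(1));break
    return st("low")["tool_pos"][2]
def release():
    s=manip.state()["tool_pos"];manip.set_gripper(.088);manip.move_linear([s[0],s[1],.264],.25);manip.dwell(.15)
def topc(lo=.074,hi=.09,y=(-.2,.2)):
    """tops in the box seen from here, in crate frame"""
    c,T=shot()
    for b in sorted(rects(c,T,lo,hi,box=(.52,.75,-.2,.25)),key=lambda q:wc(q["c"])[1]):
        print("top",wc(b["c"]).round(4),"dyaw",round(b["yaw"]-CY,3),round(b["wx"],1),round(b["wy"],1),round(b["h"],4))
    return c,T
E
python3 - <<'E'
from h import *
b=dict(c=np.array([.4679,.2478]),yaw=-.0235)
pick(b,.009,.056,25)
place(0,-.139)
E
```

```text
grip clk 29.8 tcp [0.4683 0.2569 0.0564] F [-1.1 -0.4  3.6] w 0.0599 g 25.0
up clk 30.6 tcp [0.467  0.2562 0.1844] F [-0.1  0.3 -3.1] w 0.0597 g 25.0
near clk 32.9 tcp [ 0.6567 -0.1085  0.0871] F [-0.5  1.  -2.1] w 0.0598 g 25.0
low clk 34.7 tcp [ 0.6564 -0.1087  0.0644] F [ 0.6 -0.9 -1.2] w 0.0595 g 25.0
```

```bash
python3 - <<'E'
from h import *
import pickle
release();c,T=topc();cv2.imwrite("pics/s1.png",c["image"])
b=look([.4577,-.2985],-.317,.056,.066,.08)
pickle.dump(b,open("b.pkl","wb"))
E
```

```text
top [ 0.0008 -0.1482] dyaw -0.019 60.1 51.3 0.0815
look [ 0.4571 -0.2982] -0.3178 60.0 60.4 0.0736 clk 38.3
```

View pics/s1.png

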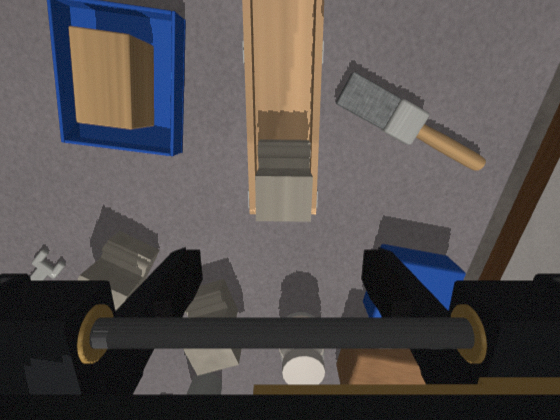

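The starter stands home at (284,195). Next, the first middle block.

```bash
python3 - <<'E'
from h import *
import pickle
b=pickle.load(open("b.pkl","rb"))
pick(b,.014,.056,25)
z=place(0,-.1532+.063+.014)
if z<.0665:
    release();c,T=topc()
    b=look([.6034,-.346],.518,.056,.066,.08)
    pickle.dump(b,open("b.pkl","wb"))
E
```

```text
grip clk 40.5 tcp [ 0.4618 -0.2851  0.0565] F [-0.4  0.1  3.1] w 0.0597 g 25.0
up clk 41.2 tcp [ 0.4606 -0.2843  0.1845] F [-0.5  0.8 -1.8] w 0.0595 g 25.0
near clk 43.2 tcp [ 0.6445 -0.0474  0.087 ] F [ 0.5  0.1 -1.1] w 0.0598 g 25.0
low clk 45.0 tcp [ 0.6444 -0.047   0.0644] F [ 1.4  0.6 -0.7] w 0.0598 g 25.0
top [ 0.001  -0.1166] dyaw -0.002 60.1 114.4 0.0816
look [ 0.6037 -0.3463] 0.5217 60.1 60.4 0.0736 clk 48.7
```

```bash
python3 - <<'E'
from h import *
import pickle
b=pickle.load(open("b.pkl","rb"))
pick(b,.014,.056,25)
z=place(0,-.0898+.063+.014)
if z<.0665:
    release();c,T=topc()
    b=look([.4668,.3967],.203,.056,.066,.08)
    pickle.dump(b,open("b.pkl","wb"))
E
```

```text
grip clk 50.9 tcp [ 0.5968 -0.3345  0.0566] F [-0.6  0.5  3. ] w 0.0599 g 25.0
up clk 51.6 tcp [ 0.5957 -0.3335  0.1841] F [ 0.7  0.9 -3.1] w 0.0602 g 25.0
near clk 53.8 tcp [0.6324 0.015  0.0869] F [ 0.5 -0.6 -3.5] w 0.0595 g 25.0
low clk 55.6 tcp [0.6324 0.0153 0.0645] F [0.4 0.4 0.1] w 0.0599 g 25.0
top [ 0.001  -0.0846] dyaw -0.002 60.1 176.9 0.0816
look [0.4669 0.397 ] 0.2039 60.0 80.2 0.0736 clk 59.7
```

```bash
python3 - <<'E'
from h import *
import pickle
b=pickle.load(open("b.pkl","rb"))
pick(b,.004,.056,25)
z=place(0,-.0264+.063+.014)
if z<.0665:
    release();c,T=topc()
    manip.move_pose([*cw(0,.10),.36],down(CY));manip.dwell(.25);c,T=topc();cv2.imwrite("pics/s4.png",c["image"])
    rects(c,T,.09,.105,amin=100,box=(.5,.7,-.1,.3),p=True)
E
```

```text
grip clk 61.8 tcp [0.4662 0.4011 0.0565] F [-0.6  0.1  2.7] w 0.0596 g 25.0
up clk 62.6 tcp [0.4652 0.4002 0.1843] F [-0.   0.7 -1.8] w 0.0597 g 25.0
near clk 64.8 tcp [0.6202 0.0779 0.0869] F [-0.   0.8 -2.2] w 0.0603 g 25.0
low clk 66.5 tcp [0.6202 0.0775 0.0645] F [ 1.6  0.1 -0.1] w 0.0596 g 25.0
top [ 0.0011 -0.1659] dyaw 0.006 59.2 14.5 0.0816
top [ 0.0011 -0.0116] dyaw 0.0 60.1 196.5 0.0816
top [ 0.0011 -0.0252] dyaw 0.0 60.1 225.5 0.0815
[0.5945 0.2064] yaw 0.193 wx 27.0 wy 10.4 h 0.0975
```

View pics/s4.png

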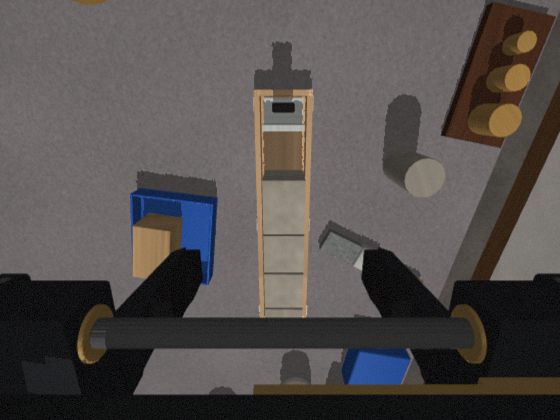

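The row stands complete: tops at rows 175–318, closing block end at (284,177), clamp at (284,108). Now I'll slide the clamp up gently.

```bash
python3 - <<'E'
from h import *
y=wc([.5945,.2064])[1];print("handle",y.round(4));u=np.append(rot2(CY)@[0,1],0)
manip.set_gripper(.06)
manip.move_pose([*cw(0,y),.17],down(CY));manip.move_linear([*cw(0,y),.076],.12)
manip.set_gripper(.01,20)
manip.move_linear([*cw(0,.125),.076],.05)
F=lambda:np.mean([(manip.dwell(.04),manip.state()["contact_force"]@u)[1] for _ in range(5)])
f0=F();st("before")
for t in np.arange(.123,.1145,-.001):
    manip.move_linear([*cw(0,t),.076],.015);f=F()-f0;print(t.round(4),f.round(1),end="; ")
    if abs(f)>5:break
st("end");manip.set_gripper(.06);p=manip.state()["tool_pos"];manip.move_linear([p[0],p[1],.25],.25)
manip.move_pose([*cw(0,.05),.36],down(CY));manip.dwell(.3);c,T=topc();cv2.imwrite("pics/s5.png",c["image"])
r=rects(c,T,.09,.105,amin=100,box=(.5,.7,-.1,.3));print([wc(q["c"]).round(4) for q in r])
r=rects(c,T,.066,.0765,amin=50,box=(.5,.7,-.1,.3));print([(wc(q["c"]).round(4),q["wx"],q["wy"]) for q in r])
E
```

```text
handle 0.1819
before clk 73.5 tcp [0.6052 0.1496 0.0763] F [-2.6  0.7  5.7] w 0.0278 g 20.0
0.123 0.4; 0.122 0.5; 0.121 0.7; 0.12 0.8; 0.119 0.6; 0.118 0.5; 0.117 1.3; 0.116 2.4; 0.115 2.3; end clk 77.7 tcp [0.607  0.1405 0.0763] F [-2.9  3.2  4.9] w 0.0281 g 20.0
top [ 0.0011 -0.0441] dyaw 0.001 60.1 258.2 0.0816
[array([-1.000e-04,  1.144e-01])]
[(array([-0.0001,  0.089 ]), 55.5067138671875, 7.966283798217773)]
```

View pics/s5.png

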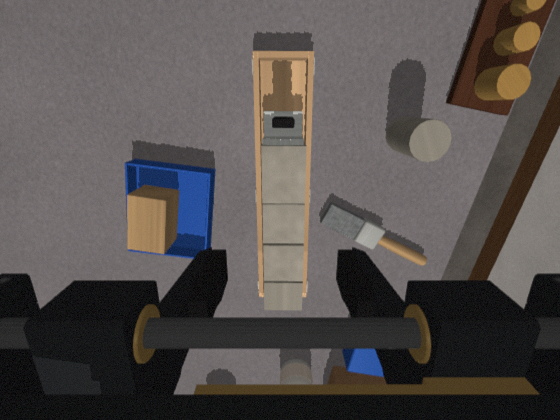

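The clamp face (0.0850) meets the closing block's end (0.0850), as seen at (284,145). A last check of the spacer in the tray before I hand in.

```bash
python3 - <<'E'
from h import *
c,T=shot();bx=(.35,.56,-.15,.09)
s=max(rects(c,T,.055,.075,box=bx),key=lambda q:q["wx"]);t=np.array([.4545,-.0354])
print(s["c"].round(4),round(s["h"],4),(rot2(.067).T@(s["c"]-t)).round(4))
if all(abs(rot2(.067).T@(s["c"]-t))<.045) and s["h"]<.07: manip.dwell(.3);print(manip.close_job())
E
```

```text
[ 0.4357 -0.0457] 0.0635 [-0.0194 -0.0091]
the job is handed in; nothing more can be done
None
```

I packed the four concrete blocks in the box (starter, two middles, closer), left the clamp face touching the closing block and the packing block in the blue tray, and handed the job in at about 80 s of the 208; the verdict wasn't shown to me.

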